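# Set the fume duct damper to half open

## Task

Before the next hot-wax assembly, set the fume extraction on this bench: swing the damper lever on top of the wide duct round to half open, midway between shut (across the duct) and open (along the duct), at the long middle stroke of its round scale. Leave the lever of the narrow duct as it is.

Things in the scene. Friction and masses are not known exactly. Their poses are not given: they have to be found in the camera images.
- wide_lever (a joint): Damper lever of the WIDE duct: flat steel arm on top of the duct, turning level about a vertical pivot, upright black grip at its end. 0 = shut (arm across the duct), 0.785 = half open, 1.571 = open (arm along the duct, towards its flared mouth); grows counter-clockwise seen from above. Stops at 0 and 1.571. Held by friction (about 2 N at the grip), no spring: stays where left.
- wide_grip (a point): Middle of the upright black grip of the wide duct's lever: a cylinder 18 mm in diameter and 50 mm tall (25 mm above and below this point), 90 mm from the pivot axis. The arm below it is 14 mm wide, its upper face 23 mm below this point. The space above and around the grip is free.
- wide_pivot (a point): Point on the lever's vertical pivot axis, level with the middle of the grip, which moves on a circle of radius 90 mm about it. The wide duct is bare metal, 125 mm in diameter, flared mouth 180 mm across facing roughly to the robot, fixed to the bench. A white round scale 148 mm across lies under the lever, long black strokes at shut, half and open.
- narrow_grip (a point): Middle of the identical grip of the NARROW duct's lever (duct 80 mm in diameter, mouth 110 mm across, lever 22.5 mm lower): not to be moved. The two ducts stand one to the left and one to the right, either way round.

How it is judged:
At the end, for the whole second after the job is handed in: The wide duct's lever rests within 10 degrees (0.175 rad) of half open (0.785 rad), and the narrow duct's grip is within 20 mm of where it began (value of joint wide_lever between 0.61 and 0.96 rad and velocity of joint wide_lever between -0.05 and 0.05 rad/s and distance of narrow_grip from where it was at the start of the episode below 0.02 m); the robot touches nothing.
It fails at once if the narrow duct's lever is moved (its grip by more than 20 mm) (distance of narrow_grip from where it was at the start of the episode above 0.02 m).
It also fails if it takes over 29 s, if anything falls off the work surface, if the arm or the gripper's body presses on something with over 40 N, if the wrist force passes 120 N, or if a joint passes its speed limit or range.

## Robot

A 7-joint arm with a two-finger parallel gripper is mounted at the origin on the work surface. World frame = base frame: x ahead of the robot, y to its left, z up, the work surface at z = 0. Lengths are in m, angles in rad, forces in N, time in s.
With the tool pointing down it reaches from about 0.4 to 0.9 m from the base axis. Payload 5.5 kg.
Tool frame: the origin (TCP) lies midway between the tips of the shut fingers; the grasp point (between the pads) lies 19 mm behind it (manip.grip_depth is the distance from the TCP to the grasp point, in m); z points along the fingers, y is the line along which they close (so a half turn about z gives the same grasp; the last joint's range is limited). The gripper opens to 85 mm and grips with 20 to 120 N. Pads are 22 mm wide; open, the fingers measure 114 mm over their backs; the gripper's body (76 mm by 85 mm) begins 54 mm behind the grasp point. The pads swing forward as they close: fully open they stand 13 mm farther back than shut.
Start: joints at [1.604, 0.501, -0.427, 1.55, 0.221, 1.138, -0.21], TCP at [0.148, -0.633, 0.231] pointing down, gripper open.
Joint ranges: [-2.88, 2.88], [-0.31, 2.03], [-1.54, 1.56], [0.2, 2.42], [-1.41, 4.55], [0.19, 2.02], [-2.57, 2.57]. Speed limits (rad/s): [2.57, 2.57, 3.14, 3.14, 3.14, 3.14, 3.14].

## Interface

Orientations are given as a rotation vector (axis times angle).
In Python, from cell import manip, eyes gives the robot as it stands.
- The arm moves only by the tool send_rows, never from a script. Its argument "series" is a list of rows, each an object of numbers: "tx", "ty", "tz": the shift along the tool's x, y, z in cm; "turn": the turn about the tool's z in rad; "fingers": the finger opening in cm, from 0 to 8.54. In form: [{"tx": .., "ty": .., "tz": .., "turn": .., "fingers": ..}, ...]. A call has 1 to 12 rows; each row is the pose to reach, as a shift and turn from the pose commanded when the call began, along the tool's axes at that moment; what a row does not reach only later rows make up. A row lasts 1/8 s, in which the tool goes at most 62.5 mm and 10.7 degrees, less where a joint would pass 70% of its speed; a pose out of reach is approached as far as the arm can. A call with a gripper value outside its range is refused whole. The fingers move at their own pace and stop on an object; "newtons" is the grip in N (left out, the last holds). Time passes only in rows, so rows that repeat a pose let the fingers close. It gives the time, the measured TCP pose, the force, the opening and the grip force at its end, in the units of the state.
- manip.get_state(): the state, without advancing time (a new reading comes with each control period).
- eyes.read_camera(name): name is "scene" or "top" or "wrist"; returns the picture (400x640x3 uint8, blue, green, red); there is no depth.
- eyes.camera_info(name): a dict with "fx", "fy", "cx", "cy" (pixels), "rvec" (rotation vector, rad) and "tvec" (3), from world to camera coordinates, as OpenCV has them; the wrist camera has in their place "mount" (4x4, takes a point from camera to tool coordinates, whose origin is the TCP and whose axes are the flange's). Camera axes: x right, y down, z forward; pixel columns grow to the right and rows downward; lengths in m; the calibration is good to about 2 mm. A picture is of the moment at which its call begins: read the wrist's pose just before it. camera_info takes no time and is no camera call.
- manip.finish_job(): hands the job in; it is judged then, once.
The state is a dict: "time_s": time; "q": joint angles; "joint_velocities": joint speeds; "joint_torque": joint torques, N m; "ee_pos": TCP position; "ee_rot": TCP orientation; "wrist_force": force on the tool from outside, world axes, zero at the start; "torque": the same for the moment, N m; "grip_width": finger opening in m; "finger_force": force on a finger pad.
Only numpy, scipy, OpenCV 4.12 (cv2) and the standard library are available. Lean on these libraries where they do the work, as an engineer would, in place of code of your own. Each camera call takes 0.05 s, during which the arm holds its last target. There are 200 camera calls.

## Working session

There is one attempt and no reset: what is moved stays moved. The work goes in short steps, Python scripts to look and compute and a tool call to move; the robot and the scene stay as the last step left them, time stands still between calls to the robot, and variables do not carry over. Pictures are saved under pics/ and viewed, at most 10 in all, crops included, and the job is handed in when it is done.

Besides the shell and the picture viewer there is one more tool, called after "Emit:" by a JSON object that holds its "method" and its "body". send_rows: Moves the arm, as the interface text tells. Its arguments: {"type":"object","properties":{"series":{"type":"array"},"newtons":{"type":"number"}},"required":["series"]}

```bash
mkdir -p pics; python3 - <<'E'
from cell import manip, eyes
import cv2, numpy as np
s=manip.get_state(); print(s['time_s'],s['ee_pos'],s['ee_rot'],s['grip_width'])
for n in('scene','top'):
    cv2.imwrite(f'pics/{n}0.png',eyes.read_camera(n)); print(n,eyes.camera_info(n))
E
```

```text
0.0 [ 0.14782894 -0.63227079  0.23027079] [-3.11898993e+00 -3.59923140e-01  2.25521560e-04] 0.08564244762026915
scene {'fx': 506.96838899248957, 'fy': 506.96838899248957, 'cx': 312.3505550405985, 'cy': 198.88675454971462, 'rvec': array([ 1.51551287,  1.86274672, -0.92200726]), 'tvec': array([ 0.07351401, -0.13411702,  1.61352837])}
top {'fx': 412.56417333027025, 'fy': 412.56417333027025, 'cx': 320.402278595809, 'cy': 201.02551095152342, 'rvec': array([ 2.12998786, -2.15210422,  0.13253489]), 'tvec': array([0.06128956, 0.55200117, 1.07356017])}
```

View pics/top0.png

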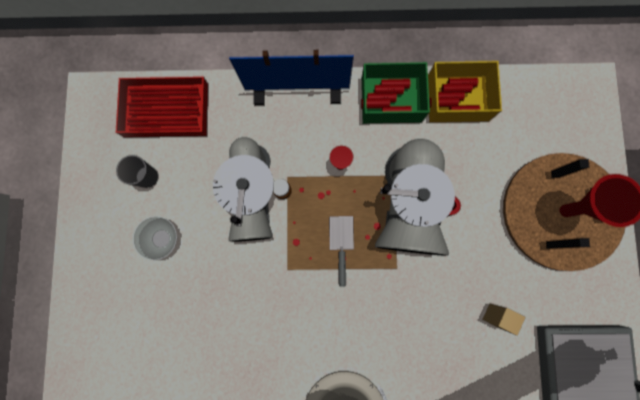

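View pics/scene0.png

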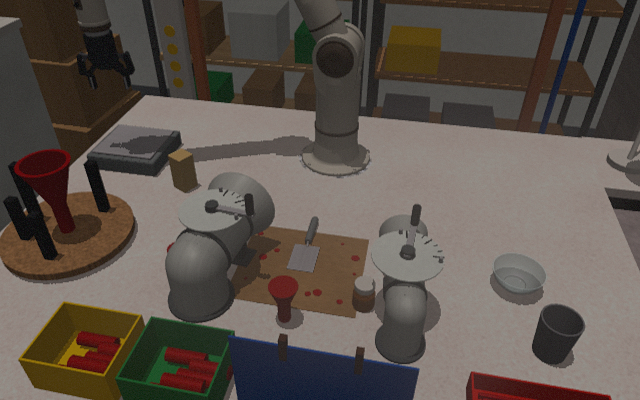

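The top view shows the wide duct on the right: pivot about (423,194), grip about (388,188). In the scene view its pivot is about (211,206) and its grip about (249,204). I'll enlarge both.

```bash
python3 - <<'E'
import cv2, numpy as np
a=cv2.imread('pics/top0.png')[140:260,360:480]; b=cv2.imread('pics/scene0.png')[160:260,160:290]
a=cv2.resize(a,(400*1,400),interpolation=3); b=cv2.resize(b,(400,308),interpolation=3)
o=np.zeros((400,800,3),np.uint8); o[:,:400]=a; o[:308,400:]=b
cv2.imwrite('pics/crop.png',cv2.convertScaleAbs(o,alpha=1.4))
E
```

```text
(no output)
```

View pics/crop.png

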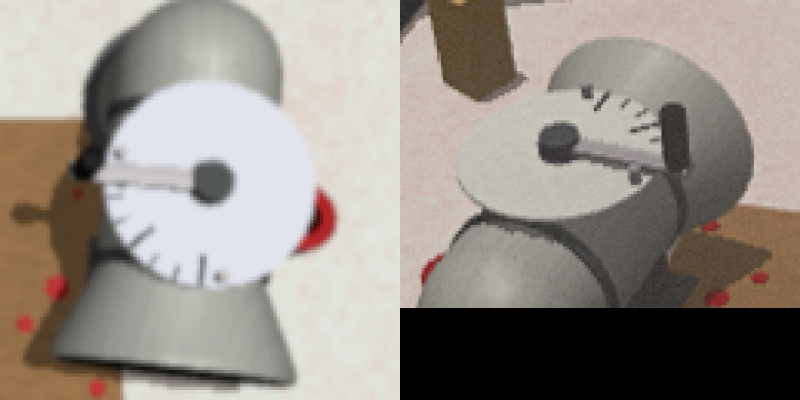

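The crop shows the pivot cap at top (423.9,194.3) and scene (211.3,205.5). The grip middle is at top (386.7,189.2) and scene (249.4,204.5). The long half stroke is at top crop (140,238). The lever stands near shut.

```bash
cat > h.py <<'E'
from cell import manip, eyes
import cv2, numpy as np
from scipy.spatial.transform import Rotation as R
def P(n):
    c=eyes.camera_info(n); K=np.array([[c['fx'],0,c['cx']],[0,c['fy'],c['cy']],[0,0,1]])
    return K, cv2.Rodrigues(c['rvec'])[0], c['tvec']
def tri(t,s):
    M=[]
    for n in('top','scene'):
        K,r,v=P(n); M.append(K@np.c_[r,v])
    X=cv2.triangulatePoints(M[0],M[1],np.float64(t),np.float64(s)).ravel(); return X[:3]/X[3]
def atz(n,uv,z):
    K,r,v=P(n); C=-r.T@v; d=r.T@np.linalg.solve(K,[*uv,1]); return C+d*(z-C[2])/d[2]
def proj(n,X):
    K,r,v=P(n); x=K@(r@X+v); return x[:2]/x[2]
E
python3 - <<'E'
from h import *
np.set_printoptions(precision=4,suppress=True)
p=tri((423.9,194.3),(211.3,205.5)); g=tri((386.7,189.2),(249.4,204.5))
ng=None
print('pivot',p,'grip',g,np.linalg.norm((g-p)[:2]),np.degrees(np.arctan2(*(g-p)[1::-1])))
for q,n in((p,'p'),(g,'g')):
    print(n,proj('top',q),proj('scene',q))
f=lambda x,y:(360+x/3.333,140+y/3.333)
zs=p[2]-.012
for n,u in(('half',(140,238)),('open',(202,268)),('shut',(115,155))):
    X=atz('top',f(*u),zs); print(n,X,np.linalg.norm((X-p)[:2]),np.degrees(np.arctan2(*(X-p)[1::-1])))
K,r,v=P('top');print('cam',-r.T@v)
# disc center/radius check, mouth
print(atz('top',f(106,180),zs),atz('top',f(318,182),zs))
s=manip.get_state(); T=R.from_rotvec(s['ee_rot']).as_matrix(); print(T, s['ee_pos'])
print(eyes.camera_info('wrist'))
E
```

```text
pivot [ 0.5444 -0.1875  0.1897] grip [ 0.5531 -0.0971  0.2137] 0.09081004485782274 84.46079191117215
p [423.8729 194.3082] [211.2801 205.4963]
g [386.2241 189.3234] [249.0499 204.4528]
half [ 0.5063 -0.1375  0.1777] 0.06278304681600198 127.31004934807025
open [ 0.4847 -0.18    0.1777] 0.06012383040206873 172.87666894924962
shut [ 0.5657 -0.122   0.1777] 0.06881772441689844 71.94431140980544
cam [0.3971 0.038  1.141 ]
[ 0.5478 -0.1151  0.1777] [ 0.5446 -0.2641  0.1777]
[[ 0.9737  0.2278 -0.0003]
 [ 0.2278 -0.9737  0.0017]
 [ 0.0001 -0.0018 -1.    ]] [ 0.1479 -0.6323  0.2303]
{'fx': 332.58272806343433, 'fy': 332.58272806343433, 'cx': 317.21225455241995, 'cy': 200.75266717395866, 'mount': array([[-0.0004, -0.9639, -0.2662,  0.0664],
       [ 1.    , -0.0002, -0.0006, -0.0002],
       [ 0.0006, -0.2662,  0.9639, -0.1424],
       [ 0.    ,  0.    ,  0.    ,  1.    ]])}
```

Emit:
{"method": "send_rows", "body": {"series": [{"tx": 3,"ty": -2.5,"tz": -5,"turn": -0.15,"fingers": 7},{"tx": 8,"ty": -6.5,"tz": -9,"turn": -0.3},{"tx": 12.5,"ty": -10.5,"tz": -9,"turn": -0.45},{"tx": 17,"ty": -14,"tz": -9,"turn": -0.6},{"tx": 21.5,"ty": -18,"tz": -9,"turn": -0.75},{"tx": 26,"ty": -21.5,"tz": -9,"turn": -0.9},{"tx": 30.5,"ty": -25.5,"tz": -9,"turn": -1.05},{"tx": 35,"ty": -29,"tz": -9,"turn": -1.2},{"tx": 39.5,"ty": -33,"tz": -9,"turn": -1.35},{"tx": 44,"ty": -36.5,"tz": -9,"turn": -1.5},{"tx": 48.5,"ty": -40.5,"tz": -9,"turn": -1.62},{"tx": 51.6,"ty": -42.9,"tz": -9,"turn": -1.62}]}}

```text
invalid input
```

Emit:
{"method": "send_rows", "body": {"series": [{"tx": 3,"ty": -2.5,"tz": -5,"turn": -0.15,"fingers": 7},{"tx": 8,"ty": -6.5,"tz": -9,"turn": -0.3,"fingers": 7},{"tx": 12.5,"ty": -10.5,"tz": -9,"turn": -0.45,"fingers": 7},{"tx": 17,"ty": -14,"tz": -9,"turn": -0.6,"fingers": 7},{"tx": 21.5,"ty": -18,"tz": -9,"turn": -0.75,"fingers": 7},{"tx": 26,"ty": -21.5,"tz": -9,"turn": -0.9,"fingers": 7},{"tx": 30.5,"ty": -25.5,"tz": -9,"turn": -1.05,"fingers": 7},{"tx": 35,"ty": -29,"tz": -9,"turn": -1.2,"fingers": 7},{"tx": 39.5,"ty": -33,"tz": -9,"turn": -1.35,"fingers": 7},{"tx": 44,"ty": -36.5,"tz": -9,"turn": -1.5,"fingers": 7},{"tx": 48.5,"ty": -40.5,"tz": -9,"turn": -1.62,"fingers": 7},{"tx": 51.6,"ty": -42.9,"tz": -9,"turn": -1.62,"fingers": 7}], "newtons": 40}}

```text
time_s: 1.6
ee_pos: [0.5537, -0.0945, 0.3211]
ee_rot: [-1.885, -2.512, -0.002]
wrist_force: [0.2, -0.2, 0.2]
grip_width: 0.0702
finger_force: 0.0
```

```bash
python3 - <<'E'
from h import *
np.set_printoptions(precision=4,suppress=True)
s=manip.get_state(); im=eyes.read_camera('wrist'); c=eyes.camera_info('wrist')
T=np.eye(4);T[:3,:3]=R.from_rotvec(s['ee_rot']).as_matrix();T[:3,3]=s['ee_pos']; print(T)
C=np.linalg.inv(T@c['mount'])
for X,col in(((.5531,-.0971,.2387),(0,0,255)),((.5531,-.0971,.1887),(255,0,255)),((.5444,-.1875,.1897),(0,255,0))):
    x=(C@[*X,1])[:3]; u=(c['fx']*x[0]/x[2]+c['cx'],c['fy']*x[1]/x[2]+c['cy']); print(u)
    cv2.drawMarker(im,(int(u[0]),int(u[1])),col,0,10,1)
cv2.imwrite('pics/w1.png',cv2.convertScaleAbs(im,alpha=1.4))
E
```

```text
[[-0.2794  0.9602 -0.      0.5537]
 [ 0.9602  0.2794  0.0012 -0.0945]
 [ 0.0012  0.0003 -1.      0.3211]
 [ 0.      0.      0.      1.    ]]
(np.float64(316.64425726147255), np.float64(211.6969365216576))
(np.float64(316.74703906120453), np.float64(194.35352939487868))
(np.float64(280.1503514281765), np.float64(283.8763593021215))
```

View pics/w1.png

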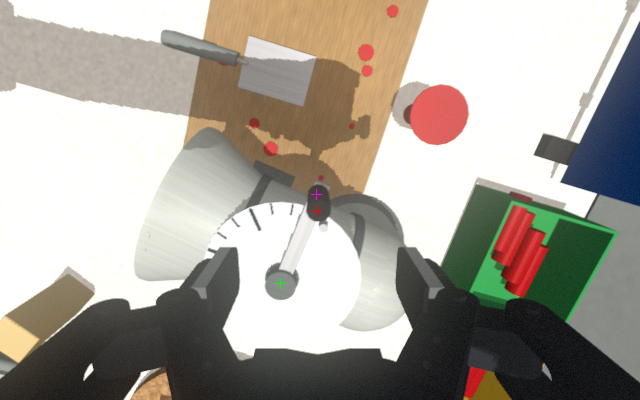

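The wrist view shows the grip at (318,203), under the projected markers, with the pivot at (280,284). The estimate is good, so I'll descend and grip.

Emit:
{"method": "send_rows", "body": {"series": [{"tx": -0.2,"ty": -0.1,"tz": 4,"turn": 0,"fingers": 7},{"tx": -0.2,"ty": -0.1,"tz": 7,"turn": 0,"fingers": 7},{"tx": -0.2,"ty": -0.1,"tz": 9.5,"turn": 0,"fingers": 7},{"tx": -0.2,"ty": -0.1,"tz": 11.5,"turn": 0,"fingers": 7},{"tx": -0.2,"ty": -0.1,"tz": 11.5,"turn": 0,"fingers": 7},{"tx": -0.2,"ty": -0.1,"tz": 11.5,"turn": 0,"fingers": 1.4},{"tx": -0.2,"ty": -0.1,"tz": 11.5,"turn": 0,"fingers": 1.4},{"tx": -0.2,"ty": -0.1,"tz": 11.5,"turn": 0,"fingers": 1.4},{"tx": -0.2,"ty": -0.1,"tz": 11.5,"turn": 0,"fingers": 1.4},{"tx": -0.2,"ty": -0.1,"tz": 11.5,"turn": 0,"fingers": 1.4},{"tx": -0.2,"ty": -0.1,"tz": 11.5,"turn": 0,"fingers": 1.4}], "newtons": 30}}

```text
time_s: 3.02
ee_pos: [0.5532, -0.0996, 0.2073]
ee_rot: [1.89, 2.508, 0.001]
wrist_force: [0.2, 0.2, 6.2]
grip_width: 0.0173
finger_force: 29.5
```

Emit:
{"method": "send_rows", "body": {"series": [{"tx": 0.2,"ty": -0.5,"tz": 0,"turn": 0,"fingers": 1.4},{"tx": 0.35,"ty": -1.05,"tz": 0,"turn": 0,"fingers": 1.4},{"tx": 0.5,"ty": -1.6,"tz": 0,"turn": 0,"fingers": 1.4},{"tx": 0.55,"ty": -2.15,"tz": 0,"turn": 0,"fingers": 1.4},{"tx": 0.65,"ty": -3.3,"tz": 0,"turn": 0,"fingers": 1.4},{"tx": 0.55,"ty": -4.4,"tz": 0,"turn": 0,"fingers": 1.4},{"tx": 0.35,"ty": -5.5,"tz": 0,"turn": 0,"fingers": 1.4},{"tx": 0.2,"ty": -6.1,"tz": 0,"turn": 0,"fingers": 1.4},{"tx": 0.05,"ty": -6.55,"tz": 0,"turn": 0,"fingers": 1.4},{"tx": 0.05,"ty": -6.55,"tz": 0,"turn": 0,"fingers": 1.4},{"tx": 0.05,"ty": -6.55,"tz": 0,"turn": 0,"fingers": 1.4}]}}

```text
time_s: 4.4
ee_pos: [0.4892, -0.1157, 0.207]
ee_rot: [-1.888, -2.51, -0.002]
wrist_force: [0.5, 4.6, 8.3]
grip_width: 0.0167
finger_force: 30.2
```

Emit:
{"method": "send_rows", "body": {"series": [{"tx": 0,"ty": 0,"tz": 0,"turn": 0,"fingers": 5},{"tx": 0,"ty": 0,"tz": 0,"turn": 0,"fingers": 5},{"tx": 0,"ty": 0,"tz": 0,"turn": 0,"fingers": 5},{"tx": 0,"ty": 0,"tz": 0,"turn": 0,"fingers": 5},{"tx": 0,"ty": 0,"tz": -2,"turn": 0,"fingers": 5},{"tx": 0,"ty": 0,"tz": -5,"turn": 0,"fingers": 5},{"tx": 0,"ty": 0,"tz": -9,"turn": 0,"fingers": 5},{"tx": 0,"ty": 0,"tz": -13,"turn": 0,"fingers": 5},{"tx": 0,"ty": 0,"tz": -13,"turn": 0,"fingers": 5}]}}

```text
time_s: 5.52
ee_pos: [0.4916, -0.1171, 0.3407]
ee_rot: [1.886, 2.504, 0.003]
wrist_force: [-0.0, 0.1, -1.3]
grip_width: 0.0499
finger_force: 0.0
```

```bash
python3 - <<'E'
from h import *
print(manip.get_state()['wrist_force'])
im=eyes.read_camera('wrist'); cv2.imwrite('pics/w2.png',cv2.convertScaleAbs(im,alpha=1.2))
E
```

```text
[-0.03273269  0.0554983  -1.25015956]
```

View pics/w2.png

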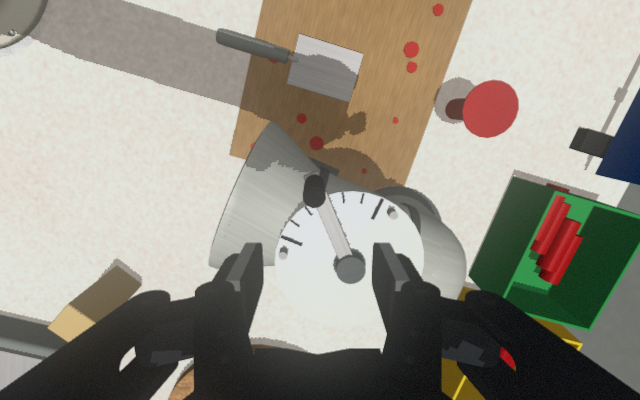

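The wrist view shows the lever arm running from the pivot (349,267) to the grip (315,190). It covers the half stroke, midway between the long open stroke (291,239) and shut stroke (378,209). The gripper is clear.

```bash
python3 -c "
from cell import manip
print(manip.finish_job())"
```

```text
the job is handed in; nothing more can be done
None
```

The wide duct's lever is at half open, as the last wrist picture shows; the narrow duct's lever was not touched, the gripper is clear, and the job was handed in at about 5.6 s (no verdict returned).

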